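Sort strewn tools and markers into their trays

ROBOT

A 7-joint arm with a two-finger parallel gripper is mounted at the origin on a cart in front of the work surface, level with it; the furniture and walls round the work are solid. World frame = base frame: x ahead of the robot, y to its left, z up, the work surface at z = 0. Lengths are in mm, angles in rad, forces in N, time in s.
With the tool pointing down it reaches from about 400 to 875 mm from the base axis. Payload 6.5 kg.
Tool frame: the origin (TCP) lies at the very end of the fingers, on their centre line; the grasp point (between the pads) lies arm.hold_point_z behind it (arm.hold_point_z is the distance from the TCP to the grasp point, in mm); z points along the fingers, y is the line along which they close (so a half turn about z gives the same grasp; the last joint's range is limited). The gripper opens to 88 mm and grips with 3 to 60 N. Pads are 18 mm wide; open, the fingers measure 123 mm over their backs; the gripper's body (75 mm by 187 mm) begins 45 mm behind the grasp point.
Start: joints at [-1.381, 0.536, -0.004, 1.538, 0.003, 1.067, -0.071], TCP at [164.458, 628.843, 238.716] pointing down, gripper open.
Joint ranges: [-2.7, 2.7], [-0.37, 2.16], [-1.27, 1.26], [0.24, 2.4], [-1.31, 4.45], [0.19, 1.91], [-2.76, 2.76]. Speed limits (rad/s): [2.39, 2.39, 3.14, 3.14, 3.14, 3.14, 3.14].

INTERFACE

Orientations are given as a rotation vector (axis times angle).
In Python, from cell import arm, solver, imaging, ticket gives the robot as it stands. The module is installed in compiled form; this text tells all that it offers. Calls block until the motion is done:
- arm.movep(position, orientation): joint-space move of the TCP to a pose.
- arm.movel(position, rate=150, rotation=None): straight line of the TCP; rotation=None keeps the orientation; rate is the mean speed in mm/s.
- arm.movej(angles): joint-space move.
- arm.gripper_to(opening, grip_force=None): opening from 0.0 (shut) to 1.0 (fully open); grip_force is the grip in N (None keeps the last); returns when the fingers have stopped.
- arm.dwell(seconds).
- solver.solve_ik(position, orientation): joint angles nearest the present ones, or None.
- arm.get_obs(): the state.
- imaging.camera(name): name is "scene" or "top" or "wrist"; returns (picture, depth): 400x640x3 uint8, blue, green, red; 400x640 float32, mm along the optical axis (not along the pixel's ray), 0 where there is no reading.
- imaging.camera_params(name): a dict with "intrinsics" (3x3 intrinsics, pixels), "rvec" (rotation vector, rad) and "tvec" (3), from world to camera coordinates, as OpenCV has them. Camera axes: x right, y down, z forward; pixel columns grow to the right and rows downward; lengths in mm; the calibration is good to about 2 mm. A picture is of the moment at which its call begins: read the wrist's pose just before it. camera_params takes no time and is no camera call; for the wrist camera it gives the pose at the moment of the call.
A pose or a line that the arm cannot do raises arm.Unreachable and nothing moves.
- ticket.finish_job(): hands the job in; it is judged then, once.
Trained networks look in the newest picture that a camera, given by its name, has taken for a name from the list of things; names that differ only in an ending like _2 or _b are one class to them, and where a whole thing is asked for, a point or a joint stands for the part that bears it (a point fixed in the world has none). Each returns a list of dicts, best first, with "confidence" (0 to 1); they miss things now and then, are a little off and sometimes report something else, mostly with a low value. They report only what shows in the picture. A call takes as long as a camera call.
- imaging.outline_of(label, camera): "mask" (400x640 bool, what is visible of it) and "xy" ([column, row] in pixels, amid what is visible of it).
- imaging.spot_point(label, camera): "xy" ([column, row] in pixels: a listed point, or the origin of a listed thing).
The state is a dict: "time": time; "joint_pos": joint angles; "dq": joint speeds; "effort": joint torques, N m; "eef_pos": TCP position; "tool_rot": TCP orientation; "wrist_force": force on the tool from outside, world axes, zero at the start; "ft_torque": the same for the moment, N m; "finger_gap": opening from 0.0 (shut) to 1.0 (fully open); "gripper_force": force on a finger pad.
Only numpy, scipy, OpenCV 4.12 (cv2) and the standard library are available. Lean on these libraries where they do the work, as an engineer would, in place of code of your own. Each camera call takes 0.05 s, during which the arm holds its last target. There are 200 camera calls.

TASK

Tidy the bench: lay the screwdriver and the nut driver in the tray that already holds the spanner, and lay both markers in the tray that already holds the ball pen, some of them having strayed under the clear riser shelf. Every piece must end lying wholly inside its tray, spanner and ball pen staying in theirs; set pieces down, never letting them fall more than a few centimetres, and leave the beaker, the syringe and the round tin where they are.

Things in the scene. Friction and masses are not known exactly. Their poses are not given: they have to be found in the camera images.
- tool_tray: grey open tray, fixed to the bench, 110 x 240 mm outside (long side along its y, roughly world y), 24 mm high, walls 4 mm, floor 4 mm thick, inside 102 x 232 mm; origin: centre of its underside, z up. The tray that holds the spanner (both trays look alike and may swap places).
- pen_tray: grey open tray, fixed to the bench, 110 x 240 mm outside (long side along its y, roughly world y), 24 mm high, walls 4 mm, floor 4 mm thick, inside 102 x 232 mm; origin: centre of its underside, z up. The tray that holds the ball pen.
- wrench: flat steel open-ended spanner 144 x 25 x 6 mm, lying loose in its tray along the tray's -x long wall (about 37 mm off the tray's middle line); origin: centre of its underside, y along its length.
- ballpen: thin black ball pen 145 x 12 x 9 mm, lying loose in its tray along the tray's -x long wall (about 41 mm off the tray's middle line); origin: centre of its underside, y along its length.
- screwdriver: flat screwdriver 192 mm long, black handle 20 mm wide between the fingers and 28 mm high (y from -8 to +96 mm), thin 4 mm shaft (y below -8 mm), 70 g; grip the handle 20 mm from the origin along +y. Origin: centre of its underside as it lies; z up, y along its length, handle end at +y. May lie in the open or under the riser, its length roughly along world y, either way round (up to about 20 degrees off).
- nut_driver: nut driver 147 mm long, handle 18 mm wide between the fingers and 24 mm high (y from -2 to +74 mm), 8 mm shaft (y from -74 to -8 mm), 60 g; grip the handle 15 mm from the origin along +y. Origin: centre of its underside as it lies; z up, y along its length, handle end at +y. May lie in the open or under the riser, its length roughly along world y, either way round (up to about 20 degrees off).
- marker_black: black-capped marker pen 128 mm long, 16 mm high, white barrel 10 to 12 mm wide between the fingers (y from -16 to +64 mm), cap 12 to 14 mm wide on the other end (y below -16 mm), 15 g, its centre is a good place to grip; does not roll. Origin: centre of its underside as it lies; z up, y along its length. May lie in the open or under the riser, its length roughly along world y, either way round (up to about 20 degrees off).
- marker_blue: blue-capped marker pen 128 mm long, 16 mm high, white barrel 10 to 12 mm wide between the fingers (y from -16 to +64 mm), cap 12 to 14 mm wide on the other end (y below -16 mm), 15 g, its centre is a good place to grip; does not roll. Origin: centre of its underside as it lies; z up, y along its length. May lie in the open or under the riser, its length roughly along world y, either way round (up to about 20 degrees off).
- screwdriver_end1 (a point): middle of the blade tip of the screwdriver, 96 mm from its centre along its -y
- screwdriver_end2 (a point): middle of the handle end of the screwdriver, 96 mm from its centre along its +y
- nut_driver_end1 (a point): middle of the socket tip of the nut driver, 74 mm from its centre along its -y
- nut_driver_end2 (a point): middle of the handle end of the nut driver, 74 mm from its centre along its +y
- marker_black_end1 (a point): middle of the cap end of the marker black, 64 mm from its centre along its -y
- marker_black_end2 (a point): middle of the barrel end of the marker black, 64 mm from its centre along its +y
- marker_blue_end1 (a point): middle of the cap end of the marker blue, 64 mm from its centre along its -y
- marker_blue_end2 (a point): middle of the barrel end of the marker blue, 64 mm from its centre along its +y
- riser: fixed clear shelf on two 18 mm back posts (x +-165, y +58 mm; foot bars 8 mm high from y -15 mm): plate 360 (x) x 150 (y) x 10 mm, underside 235 mm over the bench; timer and bottle fixed on top, to 355 mm. Origin on the bench under its centre. Pieces under it lie centred about 80 mm in from its right (-y) edge: come in from the right, wrist leaning to -y 35 to 45 deg from vertical, in the plane of their length
- riser_edge (a point): middle of the lower right (-y) long edge of the riser's plate, 235 mm above the bench
- beaker: small glass beaker, 46 mm across, 59 mm high, standing loose at the right; leave it. Origin: centre of its underside
- syringe: slim glass syringe 140 x 17 x 17 mm lying under the riser near its middle, length roughly along world y; leave it. Origin: centre of its underside, y along its length
- tin: round white tin with red lid, 64 mm across, 28 mm high, beyond the trays; leave it. Origin: centre of its underside

How it is judged (in metres and radians):
At the end, for the whole second after the job is handed in: Screwdriver and nut driver lie with the spanner, both markers with the ball pen: both ends of each within the inner walls (116 mm from the centre lengthways, 51 mm across), under 50 mm above the bench, at rest; the centres of spanner and ball pen are still in their trays (x of screwdriver_end1 in the frame of tool_tray between -0.051 and 0.051 m and y of screwdriver_end1 in the frame of tool_tray between -0.116 and 0.116 m and z of each of screwdriver_end1, screwdriver_end2, nut_driver_end1, nut_driver_end2, wrench in the frame of tool_tray below 0.05 m and x of screwdriver_end2 in the frame of tool_tray between -0.051 and 0.051 m and y of screwdriver_end2 in the frame of tool_tray between -0.116 and 0.116 m and linear speed of each of screwdriver, nut_driver, marker_black, marker_blue below 0.02 m/s and x of nut_driver_end1 in the frame of tool_tray between -0.051 and 0.051 m and y of nut_driver_end1 in the frame of tool_tray between -0.116 and 0.116 m and x of nut_driver_end2 in the frame of tool_tray between -0.051 and 0.051 m and y of nut_driver_end2 in the frame of tool_tray between -0.116 and 0.116 m and x of marker_black_end1 in the frame of pen_tray between -0.051 and 0.051 m and y of marker_black_end1 in the frame of pen_tray between -0.116 and 0.116 m and z of each of marker_black_end1, marker_black_end2, marker_blue_end1, marker_blue_end2, ballpen in the frame of pen_tray below 0.05 m and x of marker_black_end2 in the frame of pen_tray between -0.051 and 0.051 m and y of marker_black_end2 in the frame of pen_tray between -0.116 and 0.116 m and x of marker_blue_end1 in the frame of pen_tray between -0.051 and 0.051 m and y of marker_blue_end1 in the frame of pen_tray between -0.116 and 0.116 m and x of marker_blue_end2 in the frame of pen_tray between -0.051 and 0.051 m and y of marker_blue_end2 in the frame of pen_tray between -0.116 and 0.116 m and x of wrench in the frame of tool_tray between -0.051 and 0.051 m and y of wrench in the frame of tool_tray between -0.116 and 0.116 m and x of ballpen in the frame of pen_tray between -0.051 and 0.051 m and y of ballpen in the frame of pen_tray between -0.116 and 0.116 m); the robot touches nothing.
It fails at once if the small beaker is shifted by more than 30 mm or tipped (distance of beaker from where it was at the start of the episode above 0.03 m or angle between beaker's own z axis and vertical above 0.5 rad).
It fails at once if the syringe is shifted by more than 30 mm or tipped (distance of syringe from where it was at the start of the episode above 0.03 m or angle between syringe's own z axis and vertical above 0.5 rad).
It fails at once if the round tin is shifted by more than 30 mm or tipped (distance of tin from where it was at the start of the episode above 0.03 m or angle between tin's own z axis and vertical above 0.5 rad).
It fails at once if a tool or marker is thrown or dropped (falls free at over 1 m/s, about 5 cm of drop) ((linear speed of screwdriver above 1 m/s and contact force between the fingers and screwdriver below 0.01 N) or (linear speed of nut_driver above 1 m/s and contact force between the fingers and nut_driver below 0.01 N) or (linear speed of marker_black above 1 m/s and contact force between the fingers and marker_black below 0.01 N) or (linear speed of marker_blue above 1 m/s and contact force between the fingers and marker_blue below 0.01 N)).
It also fails if it takes over 72 s, if anything falls off the work surface, if the arm or the gripper's body presses on something with over 40 N, if the wrist force passes 120 N, or if a joint passes its speed limit or range.

## Working session

There is one attempt and no reset: what is moved stays moved. The work goes in short steps, each a Python script; the robot and the scene stay as the last script left them, time stands still between calls to the robot, and variables do not carry over. Pictures are saved under pics/ and viewed, at most 10 in all, crops included, and the job is handed in when it is done.

```bash
mkdir -p pics; cat > h.py <<'E'
import numpy as np, cv2
from scipy.spatial.transform import Rotation as R
from cell import arm, solver, imaging, ticket
def cam(n):
    P=imaging.camera_params(n); p,d=imaging.camera(n); return p,d,P
def ray(P,xy):
    K=np.array(P["intrinsics"]);Rm=cv2.Rodrigues(np.array(P["rvec"],float))[0];t=np.array(P["tvec"],float).ravel()
    r=Rm.T@np.linalg.solve(K,[xy[0],xy[1],1.]); return -Rm.T@t, r
def at_z(P,xy,z):
    c,r=ray(P,xy); return c+r*(z-c[2])/r[2]
def at_d(P,xy,d):
    c,r=ray(P,xy); return c+r*d
def cloud(P,d,mask):
    v,u=np.nonzero(mask&(d>0)); K=np.array(P["intrinsics"]);Rm=cv2.Rodrigues(np.array(P["rvec"],float))[0];t=np.array(P["tvec"],float).ravel()
    q=np.linalg.inv(K)@np.array([u,v,np.ones_like(u)])*d[v,u]
    return (q.T-t)@Rm
E
python3 - <<'E'
from h import *
np.set_printoptions(precision=1,suppress=True)
names="tool_tray pen_tray wrench ballpen screwdriver nut_driver marker_black marker_blue riser beaker syringe tin".split()
pts=[n+e for n in names[4:8] for e in("_end1","_end2")]+["riser_edge"]
print(arm.hold_point_z)
for c in("scene","top"):
    p,d,P=cam(c); cv2.imwrite(f"pics/{c}.png",p); np.savez(f"{c}.npz",p=p,d=d)
    print(c,-cv2.Rodrigues(np.array(P["rvec"]))[0].T@np.array(P["tvec"]).ravel())
    for n in names:
        o=imaging.outline_of(n,c)[:2]
        for k in o[:1] if o and o[0]["confidence"]>.5 else o:
            q=cloud(P,d,k["mask"]); m=np.median(q,0) if len(q) else None
            print(n,round(k["confidence"],2),np.array(k["xy"]),len(q),m, (np.percentile(q,2,0),np.percentile(q,98,0)) if len(q) else '')
    for n in pts:
        for k in imaging.spot_point(n,c)[:1]: print(n,round(k["confidence"],2),np.array(k["xy"]),at_z(P,k["xy"],235 if n=="riser_edge" else 10))
E
```

```text
18.700000000000003
scene [-153.7 -403.4  749.3]
tool_tray 0.98 [339.4 233.7] 2389 [570.8  -2.2   6.5] (array([ 510. , -117.3,    2.5]), array([619. , 119.1,  26. ]))
pen_tray 0.98 [303.4 258.6] 3015 [426.6  21.1   6.3] (array([368.5, -92.5,   2.5]), array([477.5, 144.4,  26.4]))
wrench 0.55 [333.9 243. ] 62 [535.2 -22.1  10.4] (array([518.5, -43.7,   4.6]), array([547.4,  91.9,  21.2]))
ballpen 0.5 [278.7 260.8] 3 [384.3  86.3  14.1] (array([382.8,  81.3,  13.3]), array([385. ,  89.1,  15.1]))
screwdriver 0.55 [383.9 310. ] 329 [ 389.6 -231.1   13.4] (array([ 377. , -290.4,    2.5]), array([ 404.8, -172.8,   17.5]))
nut_driver 0.61 [243.9 218.5] 150 [472.  277.2  19.6] (array([464.8, 184.2,  10. ]), array([485. , 320.2,  26.4]))
marker_black 0.74 [419.1 269.8] 272 [ 558.  -252.7   13.1] (array([ 552.9, -308.2,    1. ]), array([ 567.3, -187.4,   18. ]))
marker_blue 0.89 [381.3 310.6] 299 [ 388.8 -229.5   13.5] (array([ 376.8, -289.4,    6.5]), array([ 401.4, -171.6,   17.5]))
riser 0.6 [251.3 149.1] 4842 [534.9 276.6 246.5] (array([386. , 175.1,   7.8]), array([733.8, 350.4, 346.8]))

[... 1843 characters left out ...]
.  -210.5   33.9] (array([ 453.4, -230.8,    0.7]), array([ 496.7, -189.5,   58.9]))
syringe 0.45 [231.3 200.2] 37 [547.  298.7  10.4] (array([534.5, 249.8,  -2.6]), array([564.9, 316.9,  18.3]))
tin 0.6 [328.7 185.1] 303 [670.   10.5  25.3] (array([646.8, -17.1,   0.1]), array([705.4,  40. ,  30.1]))
nut_driver_end1 0.56 [260.2 217.4] [488.8 187.8  10. ]
nut_driver_end2 0.56 [260.2 217.4] [488.8 187.8  10. ]
marker_black_end1 0.62 [381.3 224. ] [ 561.4 -182.8   10. ]
marker_black_end2 0.62 [381.3 224. ] [ 561.4 -182.8   10. ]
marker_blue_end1 0.78 [409.5 277.3] [ 401.9 -289.6   10. ]
marker_blue_end2 0.78 [409.5 277.3] [ 401.9 -289.6   10. ]
riser_edge 0.73 [260.2 144.5] [585.2 195.8 235. ]
```

View pics/scene.png

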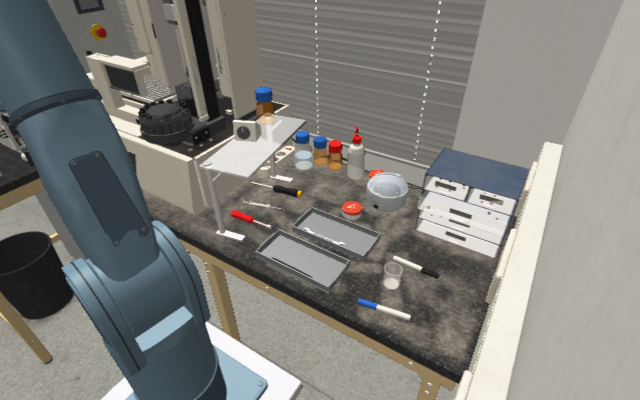

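View pics/top.png

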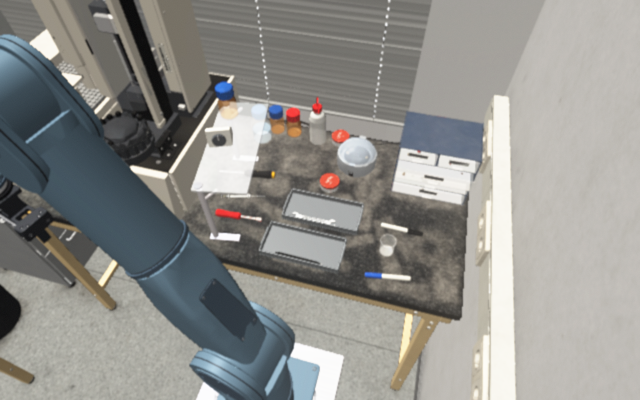

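The scene picture shows the blue marker with its cap towards +y (scene 381,310) and the black marker with its cap towards -y (419,270). Under the riser lie the red nut driver, handle to +y (244,218), and the screwdriver, handle to -y (~290,190). The spanner is in the far tray and the ball pen in the near one. Next I'll fit the axes, check the IK, then move clear and look with the wrist camera.

```bash
cat >> h.py <<'E'
def rot(yaw,tilt=0,flip=0):
    """yaw: heading of the length direction (pointing to +y side), from world y, ccw; tilt deg: wrist leans to -y"""
    l=np.array([-np.sin(yaw),np.cos(yaw),0]);a=np.radians(tilt)
    z=l*np.sin(a)-np.array([0,0,np.cos(a)]); c=np.array([l[1],-l[0],0])*(-1 if flip else 1)
    return R.from_matrix(np.stack([np.cross(c,z),c,z],1)).as_rotvec()
def zax(r): return R.from_rotvec(r).as_matrix()[:,2]
def axis(q):
    """centre and yaw (from world y) of an elongated cloud"""
    q=q[(q[:,2]>5)&(q[:,2]<40)]; m=np.median(q[:,:2],0); q=q[np.linalg.norm(q[:,:2]-m,axis=1)<130]
    vx,vy,x,y=cv2.fitLine(q[:,:2].astype(np.float32),cv2.DIST_HUBER,0,.01,.01).ravel()
    if vy<0: vx,vy=-vx,-vy
    s=(q[:,:2]-[x,y])@[vx,vy]; lo,hi=np.percentile(s,[1,99]); 
    return np.array([x,y])+np.array([vx,vy])*(lo+hi)/2, np.arctan2(-vx,vy), hi-lo
E
cat > look.py <<'E'
from h import *
np.set_printoptions(precision=1,suppress=True)
def look(c,names,save=None):
    p,d,P=cam(c)
    if save: cv2.imwrite(f"pics/{save}.png",p)
    for n in names:
        o=imaging.outline_of(n,c)[:1]
        if not o: print(n,'none');continue
        q=cloud(P,d,o[0]["mask"])
        try: print(c,n,round(o[0]["confidence"],2),np.array(o[0]["xy"]),len(q),*[np.round(v,3) for v in axis(q)],'z98 %.1f'%np.percentile(q[:,2],98))
        except Exception as e: print(n,'fail',e)
    return p,d,P
E
python3 - <<'E'
from look import *
o=arm.get_obs(); print(o["time"],R.from_rotvec(o["tool_rot"]).as_matrix())
for c in("scene","top"):
    p,d,P=look(c,"marker_black marker_blue nut_driver screwdriver wrench ballpen syringe".split())
    for n in("tool_tray","pen_tray"):
        k=imaging.outline_of(n,c)[0]; q=cloud(P,d,k["mask"]); q=q[(q[:,2]>20)&(q[:,2]<28)]
        print(n,cv2.minAreaRect(q[:,:2].astype(np.float32)))
for nm,pos,y,t in [("black",(556,-250,4),0,0),("blue",(387,-226,4),.2,0),("nut",(470,290,8),0,40),("scr",(655,260,8),0,40),("nutp",(555,50,14),0,40),("scrp",(580,-36,14),0,40),("mk",(445,20,8),0,0),("mk2",(410,20,8),0,0),("up",(250,400,480),0,0),("up2",(164,629,400),0,0),("hov",(470,-240,400),0,0),("lookn",(470,150,200),0,40),("looks",(655,150,200),0,40)]:
    for f in(0,1):
        s=solver.solve_ik(np.array(pos,float),rot(y,t,f)); print(nm,f,None if s is None else np.round(s,2))
E
```

```text
2.2 [[-1.   0.3 -0. ]
 [ 0.3  1.  -0. ]
 [ 0.  -0.  -1. ]]
scene marker_black 0.66 [414.6 266.6] 252 [ 557.5 -247.7] -0.037 120.844 z98 17.3
scene marker_blue 0.72 [380.9 310.4] 326 [ 388.6 -231.4] 0.171 121.452 z98 17.6
scene nut_driver 0.79 [244.9 218.5] 187 [474.8 252.3] 0.104 142.06 z98 25.6
scene screwdriver 0.65 [283.6 190.1] 271 [648.8 285.4] 0.126 179.268 z98 29.2
wrench none
ballpen none
scene syringe 0.44 [270.2 207.2] 19 [554.  279.6] 0.249 66.515 z98 18.0
tool_tray ((565.2481689453125, 2.6648788452148438), (246.007080078125, 114.1584243774414), 89.19120025634766)
pen_tray ((424.23828125, 27.649520874023438), (246.53598022460938, 112.7700424194336), 89.55548095703125)
top marker_black 0.56 [407.1 229.4] 184 [ 555.1 -248.7] -0.023 116.466 z98 16.9
top marker_blue 0.77 [388.  274.4] 250 [ 386.4 -228.4] 0.172 121.959 z98 16.6
top nut_driver 0.63 [330.8 182. ] 305 [676.6  12.8] -1.338 60.364 z98 30.1
top screwdriver 0.57 [261.3 177.2] 177 [651.8 235. ] 0.208 72.534 z98 27.8
top wrench 0.49 [303.2 215.5] 39 [526.7  29.2] -0.022 112.821 z98 12.5
ballpen none
syringe none
tool_tr
[... 644 characters left out ...]
 -2. ]
scrp 0 [ 0.4  0.9 -0.   1.7 -0.8  1.   0.9]
scrp 1 [-0.   1.   0.5  1.7 -1.2  1.3 -1.9]
mk 0 [-0.3  0.6  0.2  2.2 -0.3  0.3  0.1]
mk 1 [ 0.1  0.7 -0.3  2.2  0.5  0.4  2.5]
mk2 0 [-0.3  0.6  0.1  2.3 -0.2  0.3  0.1]
mk2 1 [ 0.2  0.6 -0.4  2.2  0.7  0.4  2.3]
up 0 [-1.4  0.   0.3  1.6 -0.   1.5 -1.1]
up 1 [-0.9  0.1 -0.2  1.6  0.   1.5  2. ]
up2 0 [-1.6  0.4  0.3  1.3 -0.1  1.4 -1.3]
up2 1 [-1.1  0.5 -0.4  1.3  0.2  1.4  1.6]
hov 0 [-0.6  0.4  1.3  1.7 -0.4  1.4  0.8]
hov 1 [-0.5  0.3  1.1  1.7 -0.3  1.3 -2.5]
lookn 0 [-0.3  0.4  0.4  2.1 -1.1  1.   0.8]
lookn 1 [-0.7  0.6  0.9  2.1 -1.2  1.3 -2.1]
looks 0 [-0.2  0.7  0.3  1.6 -1.   1.2  0.6]
looks 1 [-0.4  0.8  0.7  1.6 -1.2  1.4 -2.4]
```

```bash
python3 - <<'E'
from look import *
o=arm.get_obs()
q=solver.solve_ik(np.array([115.,440,470]),o["tool_rot"]); print(np.round(q,2))
arm.movej(q); q=np.array(q); q[0]=.4; q[6]=.45; arm.movej(q)
arm.movep(np.array([475.,-250,330]),rot(0))
print(arm.get_obs()["time"],np.round(arm.get_obs()["joint_pos"],2))
look("wrist",["marker_black","marker_blue","beaker"],"w1")
E
```

```text
[-1.4  0.  -0.   1.7  0.   1.4 -0.1]
7.575 [ 0.4  0.2 -0.   1.7  0.   1.2  0.4]
wrist marker_black 0.84 [382.9 146.4] 782 [ 560.5 -244.6] -0.033 123.904 z98 17.6
wrist marker_blue 0.86 [269.4 131.5] 758 [ 393.1 -227.1] 0.164 123.422 z98 17.6
beaker none
```

View pics/w1.png

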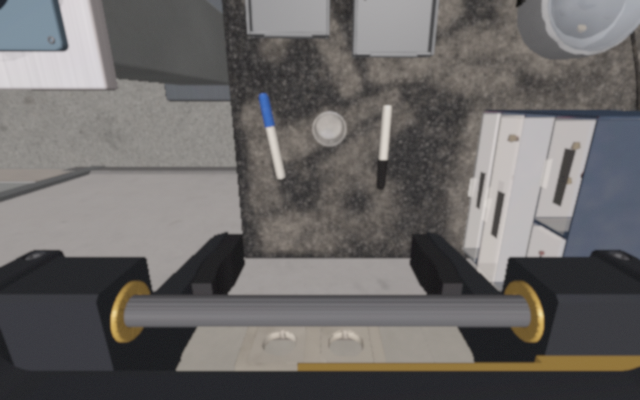

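The wrist picture shows both markers clearly (blue 272,135; black 384,147) with the beaker between them at (330,128). This agrees with the other cameras. I'll pick the black marker, then look at the tray.

```bash
cat >> look.py <<'E'
def pick(x,y,yaw,z,tilt=0,op=.45,force=20,back=100):
    """grasp point x,y; z = TCP height; approach along the tool axis from `back` mm"""
    r=rot(yaw,tilt); a=zax(r); off=arm.hold_point_z*a
    tcp=np.array([x+off[0],y+off[1],z]); arm.gripper_to(op)
    arm.movep(tcp-a*back,r); arm.movel(tcp,rate=120); arm.gripper_to(0.,force); 
    ob=arm.get_obs(); print("grip",ob["time"],ob["finger_gap"]*88,ob["gripper_force"],ob["wrist_force"])
def trays(c="wrist"):
    p,d,P=cam(c)
    for n in("tool_tray","pen_tray"):
        for k in imaging.outline_of(n,c)[:1]:
            q=cloud(P,d,k["mask"]); q=q[(q[:,2]>20)&(q[:,2]<28)]
            if len(q)>20: print(n,k["confidence"],cv2.minAreaRect(q[:,:2].astype(np.float32)))
    return p,d,P
E
python3 - <<'E'
from look import *
pick(558.7,-247,-.032,4)
arm.movel(arm.get_obs()["eef_pos"]+np.array([0,0,110.]),rate=200)
arm.movep(np.array([460.,-10,230]),rot(0))
ob=arm.get_obs();print(ob["time"],ob["finger_gap"]*88,ob["gripper_force"])
p,d,P=trays(); cv2.imwrite("pics/w2.png",p); look("wrist",["ballpen","wrench","marker_black"])
E
```

```text
grip 11.1 10.134473967086494 20.000307261943817 [-0.3  0.   2.2]
12.8917 9.808988040615084 19.999791383743286
tool_tray 0.63 ((565.68310546875, 5.960784912109375), (243.96261596679688, 110.26632690429688), 89.76292419433594)
pen_tray 0.74 ((424.3248596191406, 29.969688415527344), (245.15809631347656, 110.0601577758789), 89.29217529296875)
wrist ballpen 0.85 [258.9 121. ] 854 [384.5  35.9] -0.018 129.06 z98 15.0
wrist wrench 0.82 [385.6 130.9] 1210 [529.2  27.8] -0.018 132.723 z98 12.3
wrist marker_black 0.55 [288.7  97.8] 17802 [415.6  50.3] -0.177 207.888 z98 26.3
```

View pics/w2.png

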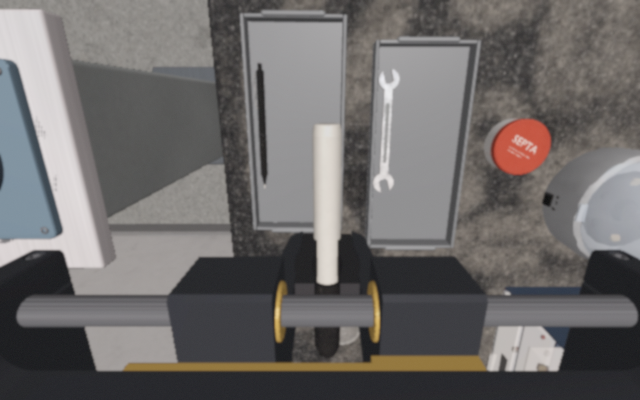

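The wrist picture shows the marker held straight, and the ball pen (260,120) and spanner (386,130) in their trays. Tray poses agree to about 2 mm. I'll place black, then do blue.

```bash
cat >> look.py <<'E'
PEN=(423.8,29.,-.011); TOOL=(564.7,5.,-.006)
def place(T,lx,ly,z,op,tilt=0,hi=90):
    """grasp point to local lx,ly in tray T, TCP height z; comes from above"""
    r=rot(T[2],tilt); c,s=np.cos(T[2]),np.sin(T[2]); off=arm.hold_point_z*zax(r)
    tcp=np.array([T[0]+c*lx-s*ly+off[0],T[1]+s*lx+c*ly+off[1],z])
    arm.movep(tcp+[0,0,hi],r); arm.movel(tcp,rate=130); print("down",arm.get_obs()["wrist_force"])
    arm.gripper_to(op); arm.movel(tcp+[0,0,hi+10],rate=250); ob=arm.get_obs(); print("placed",ob["time"],ob["finger_gap"]*88)
def lift(h,dy=0): arm.movel(arm.get_obs()["eef_pos"]+np.array([0,dy,h]),rate=200)
E
python3 - <<'E'
from look import *
place(PEN,24,0,10,14/88)
pick(390.3,-228,.169,4,back=110); lift(110)
place(PEN,-9,0,15,14/88)
q=solver.solve_ik(np.array([470.,110,250]),rot(0,40)); arm.movep(np.array([470.,70,220]),rot(0,40))
print(arm.get_obs()["time"],np.round(arm.get_obs()["joint_pos"],2))
look("wrist",["nut_driver","screwdriver","syringe"],"w3")
look("scene",["marker_black","marker_blue"],"s3")
for n in("nut_driver_end1","nut_driver_end2","riser_edge"): print(n,imaging.spot_point(n,"wrist")[:2])
E
```

```text
down [ 0.8  0.2 -0.3]
placed 15.5083 14.177548205868396
grip 18.7 9.988297341832926 20.00049501657486 [ 0.3 -0.5  2.5]
down [0.7 0.1 0.1]
placed 22.075 13.97121359577624
22.925 [ 0.6  0.5 -0.5  2.  -0.6  0.9  0.6]
wrist nut_driver 0.86 [332.4 136.3] 1038 [478.2 255.5] 0.068 144.97 z98 24.8
wrist screwdriver 0.98 [468.2 152.8] 1578 [650.3 284.5] 0.132 170.939 z98 28.9
syringe none
scene marker_black 0.75 [306.6 253. ] 186 [444.7  27.5] -0.021 119.785 z98 21.5
scene marker_blue 0.68 [297.2 259.7] 259 [411.9  26.3] -0.003 126.493 z98 22.0
nut_driver_end1 [{'xy': [333.2, 107.3], 'confidence': 0.93}]
nut_driver_end2 [{'xy': [333.2, 107.3], 'confidence': 0.93}]
riser_edge [{'xy': [502.0, 48.5], 'confidence': 0.88}, {'xy': [312.3, 267.6], 'confidence': 0.2}]
```

View pics/w3.png

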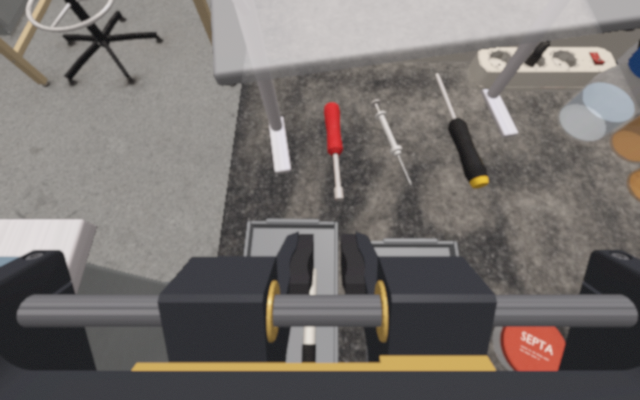

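View pics/s3.png

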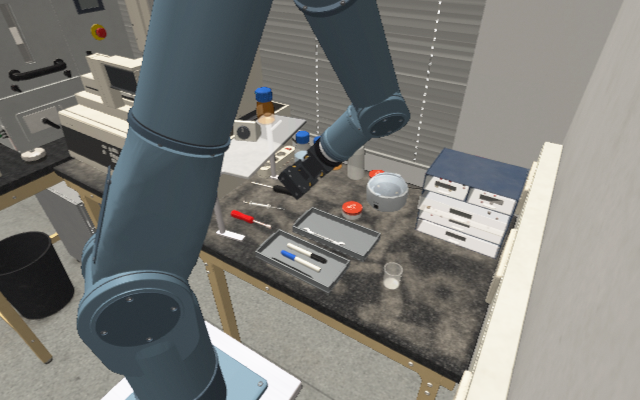

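The scene picture shows both markers in the pen tray (about 290-320, 250-265). The wrist picture shows the nut driver (335,135), syringe (390,135) and screwdriver (465,155) under the riser, in agreement with the fits. Screwdriver next.

```bash
python3 - <<'E'
from look import *
pick(651.2,272.5,.131,8,tilt=40,force=35,back=190)
r=arm.get_obs(); a=zax(r["tool_rot"])
arm.movel(r["eef_pos"]+[0,0,12],rate=100); arm.movel(r["eef_pos"]+[0,0,12]-a*200,rate=200)
ob=arm.get_obs();print(ob["time"],ob["finger_gap"]*88,ob["gripper_force"],ob["wrist_force"])
arm.movep(np.array([580.,10,150]),rot(TOOL[2],40))
look("scene",["screwdriver"],"s4")
E
```

```text
grip 27.0333 20.756070362503277 34.47541841239719 [ 1.1 -2.4  2.3]
28.4583 20.64297055822599 34.47484327696991 [-0.9  0.2 -0.8]
scene screwdriver 0.64 [277.4 180.5] 145 [722.4 316.3] 0.136 68.671 z98 13.6
```

View pics/s4.png

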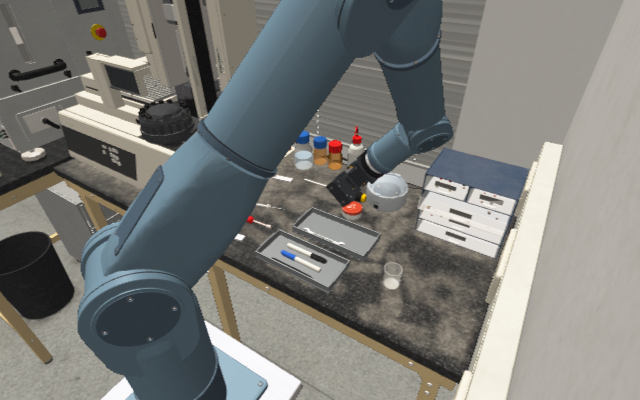

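The screwdriver is held, yellow end at (364,198) and shaft tip at (308,182). I'll place it, then fetch the nut driver.

```bash
python3 - <<'E'
from look import *
place(TOOL,18,-25,14,26/88,tilt=40)
pick(477.0,270.5,.08,8,tilt=40,force=35,back=190)
r=arm.get_obs(); a=zax(r["tool_rot"])
arm.movel(r["eef_pos"]+[0,0,12],rate=100); arm.movel(r["eef_pos"]+[0,0,12]-a*200,rate=200)
ob=arm.get_obs();print(ob["time"],ob["finger_gap"]*88,ob["gripper_force"],ob["wrist_force"])
arm.movep(np.array([530.,0,170]),rot(TOOL[2],40))
look("wrist",["screwdriver"],"w5")
E
```

```text
down [ 0.5  0.3 -0.3]
placed 31.2833 26.395348401733777
grip 34.6833 17.39702710635256 35.00031925854273 [ 0.5 -0.4  2.8]
36.1083 17.558506134383553 34.99969714321196 [-0.6 -0.2 -0.6]
wrist screwdriver 0.68 [375.2 219.2] 268 [579.6  67.9] 0.055 59.207 z98 23.0
```

View pics/w5.png

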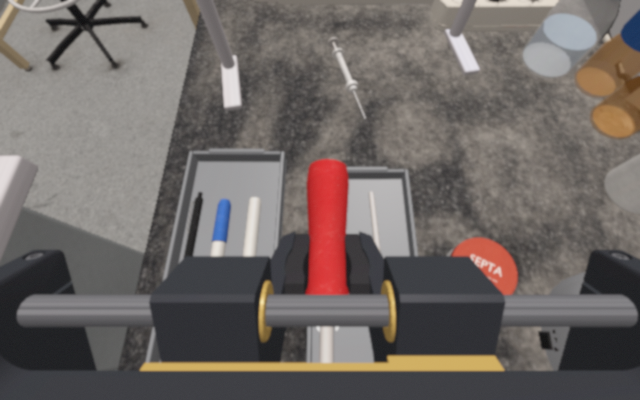

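The nut driver is held straight (328,200), and the screwdriver's shaft lies in the tool tray at (375,219). I'll place the nut driver beside it.

```bash
python3 - <<'E'
from look import *
place(TOOL,-17,45,18,22.5/88,tilt=40)
arm.movep(np.array([490.,-60,380]),rot(0))
print(arm.get_obs()["time"])
look("wrist","screwdriver nut_driver marker_black marker_blue ballpen wrench".split(),"w6"); trays()
E
```

```text
down [ 0.5  0.3 -0.7]
placed 39.025 22.239729837902903
40.1583
wrist screwdriver 0.81 [387.9 128.7] 1248 [581.2   1. ] 0.029 183.185 z98 32.8
wrist nut_driver 0.89 [364.9  66.1] 916 [550.4  36.8] -0.01 141.59 z98 31.9
wrist marker_black 0.91 [299.8  89.4] 763 [448.9  30.6] -0.009 123.97 z98 21.6
wrist marker_blue 0.81 [284.2  89.1] 763 [416.2  28.3] -0.018 125.558 z98 21.7
wrist ballpen 0.79 [259.3  82.4] 522 [384.3  35.4] -0.016 131.564 z98 15.3
wrist wrench 0.6 [322.4 238.8] 768 [ 478.  -210.1] -0.083 41.214 z98 60.0
tool_tray 0.76 ((565.6973876953125, 5.252166748046875), (243.66806030273438, 110.24644470214844), 89.69480895996094)
pen_tray 0.55 ((424.1734619140625, 30.21190643310547), (245.1284942626953, 110.05873107910156), 89.56818389892578)
```

View pics/w6.png

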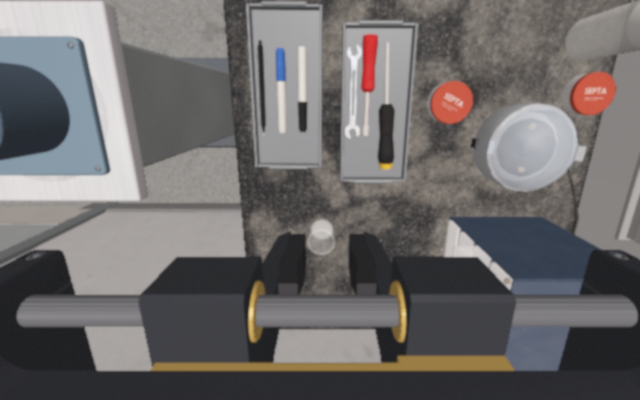

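All six pieces show inside their trays: ball pen, blue and black markers at columns 262-302, and spanner, nut driver and screwdriver at 352-388. Their ends are at least 10 mm inside the inner limits. Handing in.

```bash
python3 -c "
from h import *
print(ticket.finish_job())"
```

```text
the job is handed in; nothing more can be done
None
```

The job is handed in after about 41 s of robot time, with no verdict returned; the last wrist picture showed the screwdriver and nut driver lying with the spanner and both markers with the ball pen, all wholly inside their trays, and no contact with the beaker, syringe or tin was seen.

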